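Level the bench balance and hold its service key turned

ROBOT

A 7-joint arm with a two-finger parallel gripper is mounted at the origin on a cart in front of the work surface, level with it; the furniture and walls round the work are solid. World frame = base frame: x ahead of the robot, y to its left, z up, the work surface at z = 0. Lengths are in m, angles in rad, forces in N, time in s.
With the tool pointing down it reaches from about 0.4 to 0.85 m from the base axis. Payload 4.5 kg.
Tool frame: the origin (TCP) lies at the very end of the fingers, on their centre line; the grasp point (between the pads) lies 19 mm behind it (r.pinch_z is the distance from the TCP to the grasp point, in m); z points along the fingers, y is the line along which they close (so a half turn about z gives the same grasp; the last joint's range is limited). The gripper opens to 88 mm and grips with 3 to 60 N. Pads are 18 mm wide; open, the fingers measure 123 mm over their backs; the gripper's body (75 mm by 187 mm) begins 45 mm behind the grasp point.
Start: joints at [-1.183, 0.689, -0.195, 1.565, 0.157, 0.902, -0.215], TCP at [0.217, 0.586, 0.214] pointing down, gripper open.
Joint ranges: [-3.01, 3.01], [-0.46, 2.08], [-1.47, 1.51], [0.13, 2.56], [-1, 4.14], [0.04, 2.09], [-2.66, 2.66]. Speed limits (rad/s): [2.57, 2.57, 3.14, 3.14, 3.14, 3.14, 3.14].

INTERFACE

Orientations are given as a unit quaternion [x, y, z, w].
In Python, from plant import r, cams gives the robot as it stands.
- The arm moves only by the shell command python3 -m pendant 'ROWS' [FORCE]. ROWS is JSON, a list of rows, each a list of 3 entries, a list of its own where there are three numbers: the closure, from -1 (fully open) to 1 (shut), then the shift along the tool's x, y, z in mm, then the turn, a rotation vector about the tool's x, y, z in degrees. A call has 1 to 8 rows; each row shifts and turns the commanded pose from where the row before left it, along the tool's axes as they then stand; what a row does not reach is not made up. A row lasts 1/8 s, in which the tool goes at most 62.5 mm and 10.7 degrees, less where a joint would pass 70% of its speed; a pose out of reach is approached as far as the arm can. A call with a gripper value outside its range is refused whole. The fingers move at their own pace and stop on an object; FORCE is the grip in N (left out, the last holds). Time passes only in rows, so rows that do not move let the fingers close. It gives the time, the measured TCP pose, the force, the opening and the grip force at its end, in the units of the state.
- r.get_state(): the state, without advancing time (a new reading comes with each control period).
- cams.snapshot(name): name is "side" or "top"; returns a dict with "img" (420x560x3 uint8, red, green, blue), "camera_matrix" (3x3 intrinsics, pixels), "D" ([k1, k2, p1, p2, k3] as OpenCV has them; the pictures are not rectified), "camera_from_world" (4x4, takes a point from world to camera coordinates). Camera axes: x right, y up, looking along -z (the intrinsics and any distortion apply to the point x, -y, -z); pixel columns grow to the right and rows downward; lengths in m; the calibration is good to about 2 mm. A picture is of the moment at which its call begins. There is no depth.
- r.finish_job(): hands the job in; it is judged then, once.
The state is a dict: "clock": time; "q": joint angles; "qd": joint speeds; "joint_torque": joint torques, N m; "tool_pos": TCP position; "eef_rot": TCP orientation; "contact_force": force on the tool from outside, world axes, zero at the start; "moment": the same for the moment, N m; "opening": opening from 0.0 (shut) to 1.0 (fully open); "finger_force": force on a finger pad.
Only numpy, scipy, OpenCV 4.12 (cv2) and the standard library are available. Lean on these libraries where they do the work, as an engineer would, in place of code of your own. Each camera call takes 0.05 s, during which the arm holds its last target. There are 200 camera calls.

TASK

Get the bench balance ready for calibration: first turn its tilt knob until the weighing pan is level and the level pointer lies over the white mark. Then take the key with the wide flat head out of the key stand, push it fully down into the key switch, working it past the sticky pins, and turn it a quarter turn clockwise to the stop against its spring. Finish while still gripping the key and holding it turned; leave the round-headed key and the loose things around where they are, and the pan level.

Things in the scene. Friction and masses are not known exactly. Their poses are not given: they have to be found in the camera images.
- balance: Fixed bench balance; origin on the worktop under its centre, +x its back, +y its left. White deck 230 (x) x 300 (y) mm, 20 mm high. Steel pan 135 x 150 mm back left (top about 55 mm up when level); tilt knob front left at (-75, 75) mm; grey key switch turret 52 x 52 mm, top 51 mm up, front right at (-60, -85) mm; black dial with level pointer back right.
- tilt_knob (a joint): Tilt knob, vertical axis, rad: 0 = pan level; grows clockwise seen from above; stops at -1.5 and 1.5. Starts between -1.3 and -0.7 (front of the pan too low), so it must turn clockwise. Per rad of the knob the pan tilts 0.06 rad and the pointer turns 0.5 rad clockwise. It stays where left (friction 0.06 N m).
- knob_top (a point): Centre of the top of the tilt knob's grip bar, on its axis, 64 mm above the worktop; axes turn with the knob. The upright black bar is 38 mm long (x), 14 mm thick (y) and 30 mm high, on a disc of 20 mm radius. The bar lies along the balance's x axis when the knob reads 0.
- pan: Steel weighing pan of the balance; origin on its hinge line at its back edge, z is normal to the pan: upright when level.
- pointer_tip (a point): Tip of the white level pointer (50 mm long, turning on a vertical pivot on the black dial). When level it points straight back, along the balance's +x, over the raised white mark (9 mm wide) at balance (84, -85) mm.
- lock_mouth (a point): Centre of the keyway on top of the key switch's face plate, 51 mm above the worktop; axes as the balance. The slot is 18.5 mm (x) by 7.5 mm (y), chamfered, in a plate 5 mm thick; under it the plug has a 6.5 mm wide slot in the same direction, with two sticky sprung pins about 11 and 16 mm below this point: pushing the key past them takes some 5 to 20 N.
- lock_plug (a joint): Lock plug of the key switch in rad: 0 = rest, key goes in and out; grows turning clockwise seen from above to the stop at 1.57. A spring turns it back (0.02 N m at rest, 0.08 N m at the stop), so it must be held. The key has about 0.1 rad of play in the plug. It can be turned only with the key fully down.
- switch_key: The key to use, loose, 30 g, 61 mm tall, upright in one of the stand's two slots (which varies). Origin at its lower tip, z up, x across its width. Black flat head 34 (x) x 10 (y) x 38 mm, 23 to 61 mm above the origin; below it a steel neck 5 mm thick, 7 mm long, then a blade 16 (x) x 5 (y) x 16 mm, tapered to 9 x 2 mm at the tip. Fits the keyway either way round, x along the slot.
- key_shoulder (a point): On the key's axis at the underside of the head, 23 mm above its tip. With the key fully in, the head rests on the face plate and this point is at lock_mouth.
- key_stand: Grey block 120 (x) x 50 (y) x 34 mm, fixed, origin on the worktop under its centre. Two upright slots at x = -30 and +30 mm, each 18.5 mm (x) by 7.5 mm (y) and 27 mm deep, hold the two keys; the heads rest on top, so the head of a key spans 34 to 72 mm above the worktop.
- round_key: A different key, loose, in the other slot of the stand: round black head 18 mm in diameter, 38 mm high. To be left alone. Origin at its lower tip.
- gallipot: Loose small steel bowl, 98 mm wide, 36 mm high, behind the key stand. Bystander.
- label_roll: Loose roll of white labels, 64 mm wide, 32 mm high, left of the balance. Bystander.
- saline_bottle: Loose small bottle, 45 mm wide, 80 mm high, left of the balance. Bystander.

How it is judged:
By the outcome, as a careful person would: the job done as asked, in the order asked, and still so for the second after the job is handed in, while the arm keeps its last pose, push and grip.
It also fails if it takes over 64 s, if anything falls off the work surface, if the arm or the gripper's body presses on something with over 40 N, if the wrist force passes 120 N, or if a joint passes its speed limit or range.

## Working session

There is one attempt and no reset: what is moved stays moved. The work goes in short steps, Python scripts to look and compute and a shell command to move; the robot and the scene stay as the last step left them, time stands still between calls to the robot, and variables do not carry over. Pictures are saved under pics/ and viewed, at most 10 in all, crops included, and the job is handed in when it is done.

```bash
mkdir -p pics; ls
python3 - <<'E'
from plant import r,cams
import cv2,numpy as np
for n in("top","side"):
    s=cams.snapshot(n); cv2.imwrite(f"pics/{n}0.png",s["img"][:,:,::-1])
    T=s["camera_from_world"]; print(n,np.round(s["camera_matrix"],1).tolist(),np.round(s["D"],4),np.round(-T[:3,:3].T@T[:3,3],3))
print(r.get_state(),r.pinch_z)
E
```

```text
pics
top [[412.0, 0.0, 275.9], [0.0, 412.0, 210.9], [0.0, 0.0, 1.0]] [-0.0917  0.      0.      0.      0.    ] [0.343 0.03  1.265]
side [[394.6, 0.0, 280.7], [0.0, 394.6, 212.5], [0.0, 0.0, 1.0]] [0.0112 0.     0.     0.     0.    ] [ 0.279 -0.992  0.603]
{'clock': 0.1, 'q': array([-1.18319986,  0.68986322, -0.19450677,  1.56622151,  0.15731542,
        0.90250047, -0.2151184 ]), 'qd': array([ 1.00725684e-03, -1.96531950e-03, -1.62405094e-03, -2.91101307e-03,
       -6.23442585e-05, -1.78222438e-03,  6.94368196e-04]), 'joint_torque': array([-2.04041891e-03, -5.28499854e+01, -1.27147213e+00, -1.53837991e+01,
       -5.26512181e-02,  1.97176872e-03,  4.65643404e-05]), 'tool_pos': array([0.21638715, 0.5857123 , 0.21331789]), 'eef_rot': array([ 1.75949974e-01,  9.84398784e-01, -7.97562336e-04, -7.11493267e-05]), 'contact_force': array([-0.47063117, -0.03420482, -0.25020831]), 'moment': array([-0.0023248 ,  0.0131049 ,  0.02586789]), 'finger_force': 0.0, 'opening': 1.001272025657777} 0.0187
```

View pics/top0.png

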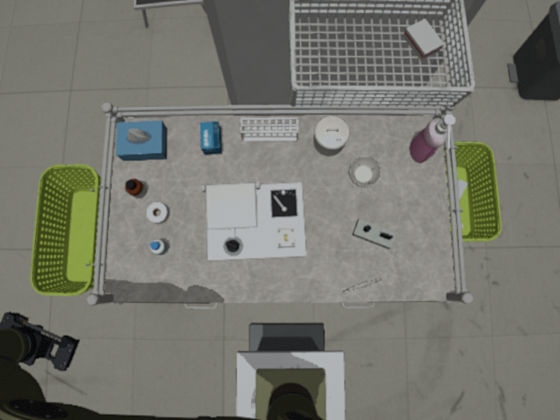

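View pics/side0.png

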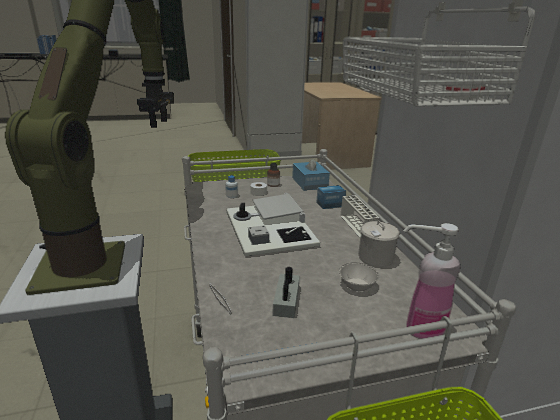

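The top view shows the balance at about (255,220) with the knob at (233,245), switch at (286,238) and dial at (284,203). The stand is at (373,234). Robot +x is up in the picture. The side view shows the keys near (288,280). I'll zoom in on both.

```bash
cat > h.py <<'E'
import cv2,numpy as np
from plant import r,cams
def ray(s,uv):
    K=np.array(s["camera_matrix"]);D=np.array(s["D"]);T=np.array(s["camera_from_world"])
    p=cv2.undistortPoints(np.array(uv,float).reshape(-1,1,2),K,D).reshape(-1,2)
    d=np.c_[p[:,0],-p[:,1],-np.ones(len(p))]@T[:3,:3]
    return -T[:3,:3].T@T[:3,3],d
def onz(s,uv,z):
    c,d=ray(s,uv); return c+d*((z-c[2])/d[:,2])[:,None]
def proj(s,P):
    T=np.array(s["camera_from_world"]);P=np.atleast_2d(P)@T[:3,:3].T+T[:3,3]
    return cv2.projectPoints(P*[1,-1,-1],np.zeros(3),np.zeros(3),np.array(s["camera_matrix"]),np.array(s["D"]))[0].reshape(-1,2)
E
python3 - <<'E'
from h import *
t=cams.snapshot("top");s=cams.snapshot("side")
def c(i,x,y,w,h,k): return cv2.resize(i["img"][y:y+h,x:x+w,::-1],(w*k,h*k),interpolation=cv2.INTER_CUBIC)
a=np.hstack([c(t,203,180,107,85,4),c(t,345,210,60,85,4)][:2]); b=np.hstack([c(s,225,190,100,65,4),c(s,260,260,60,65,4)])
w=max(a.shape[1],b.shape[1]); pad=lambda m:cv2.copyMakeBorder(m,0,0,0,w-m.shape[1],cv2.BORDER_CONSTANT)
cv2.imwrite("pics/z.png",np.vstack([pad(a),pad(b)])[:600])
hsv=cv2.cvtColor(t["img"],cv2.COLOR_RGB2HSV)
# deck
m=(t["img"].min(2)>175).astype(np.uint8); m[:, :200]=0;m[:,310:]=0;m[:178]=0;m[265:]=0
cs,_=cv2.findContours(m,0,2); p=max(cs,key=cv2.contourArea); print("deck",cv2.minAreaRect(np.vstack([q for q in cs if cv2.contourArea(q)>30])))
R=cv2.boxPoints(cv2.minAreaRect(p)); print(R,onz(t,R,.02).round(4))
i=t["img"]; print(i[234,350:400:3].tolist(), i[220,200:215].tolist())
E
```

```text
deck ((254.6464080810547, 220.28176879882812), (73.47724914550781, 97.12872314453125), 86.98721313476562)
[[204.24739 187.95105]
 [301.2369  182.75519]
 [305.0725  254.35327]
 [208.08301 259.54913]] [[ 0.6457  0.2619  0.02  ]
 [ 0.6603 -0.0403  0.02  ]
 [ 0.4379 -0.0485  0.02  ]
 [ 0.4234  0.2444  0.02  ]]
[[147, 145, 140], [64, 65, 62], [126, 130, 126], [145, 150, 145], [146, 151, 147], [146, 150, 145], [146, 151, 147], [146, 151, 146], [141, 146, 141], [139, 144, 140], [55, 57, 55], [27, 28, 29], [49, 50, 49], [114, 118, 114], [142, 146, 142], [142, 144, 140], [142, 139, 134]] [[143, 140, 135], [144, 142, 137], [144, 141, 136], [143, 141, 136], [144, 141, 136], [144, 143, 137], [150, 148, 145], [164, 166, 165], [177, 179, 181], [179, 182, 184], [178, 181, 182], [178, 180, 182], [178, 181, 183], [178, 181, 182], [178, 180, 182]]
```

View pics/z.png

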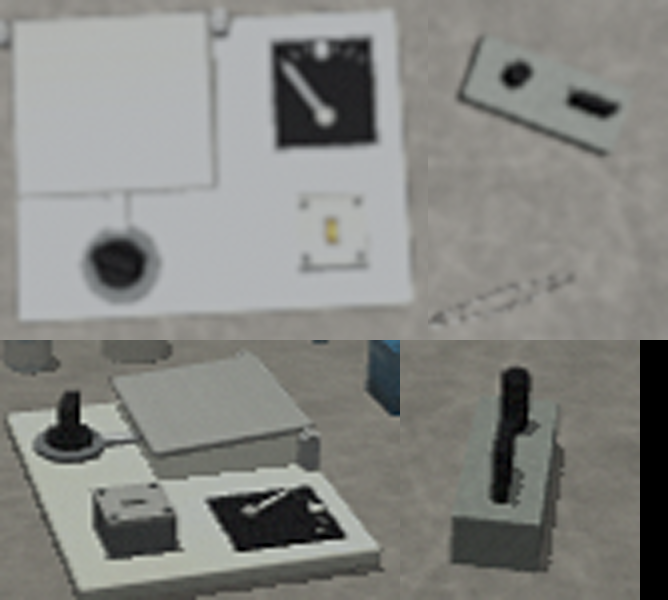

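The crops show the pointer about 36° left of the mark, so the knob is at about -1.25 rad. The wide-headed key is in the right-hand slot and the keyway is at about (286,237.5). Next I'll measure precisely.

Run:
```python
from h import *
t=cams.snapshot("top");s=cams.snapshot("side");g=cv2.cvtColor(t["img"],cv2.COLOR_RGB2GRAY).astype(np.float32)
def edges(pts,ax,lvl):  # subpixel crossing of lvl along axis near pts line
    out=[]
    for (x,y) in pts:
        v=[(g[int(y+k),x] if ax else g[y,int(x+k)]) for k in range(-4,5)]
        for k in range(8):
            if (v[k]-lvl)*(v[k+1]-lvl)<0:
                o=k-4+(lvl-v[k])/(v[k+1]-v[k]); out.append((x,int(y)+o) if ax else (int(x)+o,y)); break
    return np.array(out,float)
F=edges([(x,259.5-(x-208)*.048) for x in range(212,302)],1,160)
Rr=edges([(302.5+(y-185)*.05,y) for y in range(188,250)],0,160)
L=edges([(206.5+(y-230)*.05,y) for y in range(230,256)],0,160)
def fl(uv,z):
    P=onz(t,uv,z)[:,:2]
    for _ in range(2):
        vx,vy,x,y=cv2.fitLine(P.astype(np.float32),cv2.DIST_HUBER,0,.01,.01).ravel()
    return np.array([x,y]),np.array([vx,vy])
for n,e in(("F",F),("R",Rr),("L",L)):
    p,d=fl(e,.02);print(n,p.round(4),np.degrees(np.arctan2(d[1],d[0])).round(2),len(e))
def X(a,b):
    k=np.linalg.solve(np.c_[a[1],-b[1]],b[0]-a[0]);return a[0]+k[0]*a[1]
f,rr,l=fl(F,.02),fl(Rr,.02),fl(L,.02)
BR,BL=X(f,rr),X(f,l);print("BR",BR,"BL",BL,np.linalg.norm(BR-BL))
u=(BL-BR)/np.linalg.norm(BL-BR);bx=np.array([u[1],-u[0]]);O=(BR+BL)/2+.115*bx
yaw=np.arctan2(bx[1],bx[0]);print("O",O,"yaw",np.degrees(yaw))
# features
def feat(mask,box,z,n):
    x0,y0,x1,y1=box;m=np.zeros_like(mask,np.uint8);m[y0:y1,x0:x1]=mask[y0:y1,x0:x1]
    c=max(cv2.findContours(m,0,2)[0],key=cv2.contourArea);M=np.argwhere(m>0)[:,::-1].mean(0)
    w=onz(t,M,z)[0,:2];d=w-O;print(n,M.round(1),m.sum(),w.round(4),"bal",(d@bx).round(4),(d@u).round(4));return w,c
h=cv2.cvtColor(t["img"],cv2.COLOR_RGB2HSV)
feat(h[...,1]>70,(278,230,295,246),.047,"keyway(-60,-85)")
feat(g<60,(222,234,246,258),.06,"knob(-75,75)")
feat(g<80,(268,186,300,220),.021,"dial")
# stand & heads
for n,box in(("round",(362,222,377,236)),("flat",(379,226,395,244))):
    w,c=feat(g<75,box,.072,n);print(cv2.minAreaRect(c))
b=cv2.blur(t["img"],(1,1)).astype(int);m=((b[...,1]-b[...,2]>=3)&(b[...,1]-b[...,0]>=3)).astype(np.uint8);m[:,:345]=0;m[:,400:]=0;m[:215]=0;m[252:]=0
m=cv2.morphologyEx(m,cv2.MORPH_CLOSE,np.ones((7,7)));c=max(cv2.findContours(m,0,2)[0],key=cv2.contourArea);q=cv2.boxPoints(cv2.minAreaRect(c));W=onz(t,q,.034)[:,:2];print("stand",q.round(1).tolist(),W.round(4).tolist(),W.mean(0),[np.linalg.norm(W[i]-W[i-1]).round(4) for i in range(4)],[np.degrees(np.arctan2(*(W[i]-W[i-1])[::-1])).round(1) for i in range(4)])
# side prediction check of keyway & flat head top
print("side keyway pred",proj(s,[*(O-.06*bx-.085*u),.051]))
```

```text
F [0.4298 0.0823] -87.57 87
R [ 0.525  -0.0457] 2.31 59
L [0.4682 0.2482] 2.85 24
BR [ 0.43536845 -0.04927361] BL [0.42283988 0.24592346] 0.29546282
O [0.54400074 0.10320129] yaw 2.4302528
keyway(-60,-85) [285.4 237.2] 9 [0.4871 0.0107] bal -0.0608 -0.09
knob(-75,75) [232.3 245.4] 117 [0.4621 0.1669] bal -0.0791 0.0671
dial [283.9 203.2] 530 [0.5954 0.0141] bal 0.0476 -0.0912
round [366.6 228.3] 34 [ 0.5089 -0.2268] bal -0.0491 -0.3282
((366.5, 228.0), (4.949747085571289, 6.363961219787598), 45.0)
flat [385.4 235.6] 47 [ 0.4869 -0.2814] bal -0.0734 -0.3818
((385.45001220703125, 235.6500244140625), (11.384199142456055, 4.110960960388184), 18.43494987487793)
stand [[352.3999938964844, 233.8000030517578], [358.5, 218.10000610351562], [395.8999938964844, 232.60000610351562], [389.79998779296875, 248.3000030517578]] [[0.4976, -0.1914], [0.5455, -0.2118], [0.5002, -0.3239], [0.4528, -0.3028]] [ 0.49902325 -0.25747264] [np.float64(0.1201), np.float64(0.0521), np.float64(0.1209), np.float64(0.052)] [np.float64(68.1), np.float64(-23.1), np.float64(-112.0), np.float64(156.0)]
side keyway pred [[258.38987224 228.64958869]]
```

```bash
cat > go.py <<'E'
import sys,numpy as np
from plant import r
from scipy.spatial.transform import Rotation as R
# usage: go.py x y z [yaw of tool y, deg] -> shift in tool mm (before turning), turn about tool z, tilt error
a=[float(v) for v in sys.argv[1:]];s=r.get_state();q=R.from_quat(s["eef_rot"]);M=q.as_matrix()
print("t",round(s["clock"],2),"pos",s["tool_pos"].round(4),"yawY",np.degrees(np.arctan2(M[1,1],M[0,1])).round(2),"F",s["contact_force"].round(1),"M",s["moment"].round(2),"q7",s["q"][6].round(2),"open",round(s["opening"],3))
print("shift tool mm",(M.T@(np.array(a[:3])-s["tool_pos"])*1000).round(1))
if len(a)>3:
    T=R.from_matrix(np.c_[[np.sin(np.radians(a[3]))*-1*-1,-np.cos(np.radians(a[3])),0],[np.cos(np.radians(a[3])),np.sin(np.radians(a[3])),0],[0,0,-1]])
    T=R.from_matrix(np.column_stack([np.cross([np.cos(np.radians(a[3])),np.sin(np.radians(a[3])),0],[0,0,-1]),[np.cos(np.radians(a[3])),np.sin(np.radians(a[3])),0],[0,0,-1]]))
    print("turn deg",np.degrees((q.inv()*T).as_rotvec()).round(1))
E
sed -i '/T=R.from_matrix(np.c_/d' go.py
python3 go.py .465 .170 .16 -14.8
```

```text
t 0.3 pos [0.2165 0.5861 0.2138] yawY 69.73 F [0.  0.7 0.4] M [ 0.03 -0.02 -0.02] q7 -0.22 open 1.0
shift tool mm [-377.3 -304.2   53.9]
turn deg [-0.   0.  84.5]
```

```bash
python3 -m pendant '[[0.3,[-40,-32,0],[0,0,0]],[0.3,[-48,-38,0],[0,0,0]],[0.3,[-48,-38,0],[0,0,0]],[0.3,[-48,-38,0],[0,0,0]],[0.3,[-48,-38,0],[0,0,0]],[0.3,[-48,-38,0],[0,0,0]],[0.3,[-48,-38,0],[0,0,0]],[0.3,[-40,-35,0],[0,0,0]]]' 20
python3 -m pendant '[[0.3,[0,0,0],[0,0,10.5]],[0.3,[0,0,0],[0,0,10.5]],[0.3,[0,0,0],[0,0,10.5]],[0.3,[0,0,0],[0,0,10.5]],[0.3,[0,0,0],[0,0,10.5]],[0.3,[0,0,0],[0,0,10.5]],[0.3,[0,0,0],[0,0,10.5]],[0.3,[0,0,0],[0,0,10.5]]]'
python3 go.py .465 .170 .12 -14.8
```

```text
clock: 1.3
tool_pos: [0.4609, 0.1799, 0.2142]
eef_rot: [0.177, 0.984, 0.0, 0.0]
contact_force: [1.2, 0.1, 0.5]
opening: 0.344
finger_force: 0.0
clock: 2.3
tool_pos: [0.4595, 0.1823, 0.2141]
eef_rot: [0.791, 0.611, 0.0, -0.0]
contact_force: [-0.7, -0.0, 0.1]
opening: 0.35
finger_force: 0.0
t 2.3 pos [0.4595 0.1823 0.2141] yawY -14.6 F [-0.7 -0.   0.1] M [-0.08  0.09  0.02] q7 -0.56 open 0.35
shift tool mm [-10.5   8.4  94.1]
turn deg [ 0.  -0.   0.2]
```

```bash
python3 -m pendant '[[0.4,[-10.5,8.5,0],[0,0,0]],[0.4,[0,0,40],[0,0,0]],[0.4,[0,0,50],[0,0,0]],[0.4,[0,0,40],[0,0,0]],[0.4,[0,0,0],[0,0,0]]]'
python3 go.py .465 .170 .04 -14.8
python3 - <<'E'
from h import *
o=[]
for n,(x,y,w,h) in(("side",(215,160,100,75)),("top",(203,190,100,75))):
    s=cams.snapshot(n);o.append(cv2.resize(s["img"][y:y+h,x:x+w,::-1],None,fx=4,fy=4,interpolation=cv2.INTER_CUBIC))
    print(n,proj(s,[[.465,.17,.064],r.get_state()["tool_pos"]]))
cv2.imwrite("pics/k1.png",np.hstack(o))
E
```

```text
clock: 2.92
tool_pos: [0.4637, 0.1683, 0.0821]
eef_rot: [0.789, 0.614, -0.003, -0.001]
contact_force: [-0.9, 0.5, -0.3]
opening: 0.302
finger_force: 0.0
t 2.92 pos [0.4637 0.1683 0.0821] yawY -14.17 F [-0.9  0.5 -0.3] M [-0.03  0.13 -0.01] q7 -0.48 open 0.302
shift tool mm [ 2.1  1.  42.1]
turn deg [-0.3  0.2  0.6]
side [[241.99203426 203.9299262 ]
 [241.94835617 198.54531338]]
top [[231.14511413 244.2840451 ]
 [230.56079608 243.23729105]]
```

View pics/k1.png

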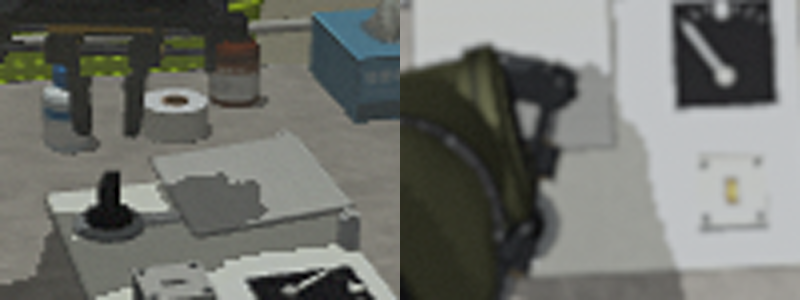

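Side view: the fingertips straddle the bar (fingers at columns 235 and 248, bar at 242), so x is centred. The keyway at (286,237.5) and the pointer are unchanged. Descending and gripping.

```bash
python3 -m pendant '[[0.4,[2,1,15],[0,0,0]],[0.4,[0,0,15],[0,0,0]],[0.4,[0,0,13],[0,0,0]],[0.4,[0,0,0],[0,0,0]]]'
python3 -m pendant '[[1,[0,0,0],[0,0,0]],[1,[0,0,0],[0,0,0]],[1,[0,0,0],[0,0,0]],[1,[0,0,0],[0,0,0]]]' 20
python3 go.py .465 .170 .04 -14.8
python3 - <<'E'
from h import *
o=[]
for n,(x,y,w,h) in(("side",(215,160,100,75)),("top",(203,190,100,75))):
    s=cams.snapshot(n);o.append(cv2.resize(s["img"][y:y+h,x:x+w,::-1],None,fx=4,fy=4,interpolation=cv2.INTER_CUBIC))
cv2.imwrite("pics/k2.png",np.hstack(o))
E
```

```text
clock: 3.52
tool_pos: [0.4658, 0.1712, 0.0399]
eef_rot: [0.789, 0.614, -0.001, -0.0]
contact_force: [-0.6, -0.1, 0.1]
opening: 0.3
finger_force: 0.0
clock: 4.03
tool_pos: [0.4667, 0.1716, 0.0412]
eef_rot: [0.789, 0.614, 0.0, 0.0]
contact_force: [-0.4, 0.9, 0.3]
opening: 0.004
finger_force: 0.0
t 4.03 pos [0.4667 0.1716 0.0412] yawY -14.27 F [-0.4  0.9  0.3] M [-0.06  0.08 -0.  ] q7 -0.47 open 0.004
shift tool mm [-2.  -1.3  1.2]
turn deg [ 0.  -0.   0.5]
```

View pics/k2.png

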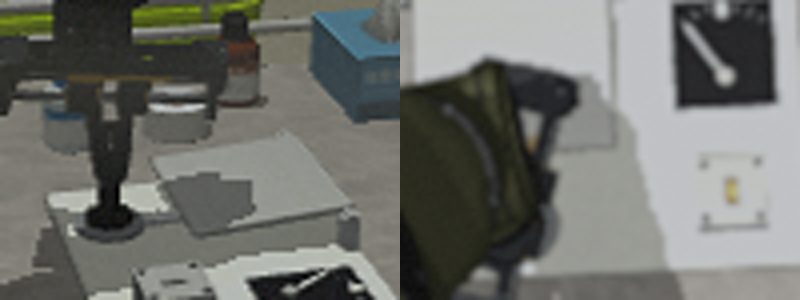

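The gripper shut without catching the bar: the tips show about 5 px (15–20 mm) higher than the reported TCP predicts. I'll check projection against tip and tabletop geometry.

Run:
```python
from h import *
t=cams.snapshot("top");s=cams.snapshot("side")
print(s["camera_from_world"].round(4).tolist(),t["camera_from_world"].round(4).tolist())
print("start tcp side (seen tip 153,125):",proj(s,[.2165,.586,.2135]))
p=r.get_state()["tool_pos"];print("tcp now",p,proj(s,[p,p+[0,0,.02]]),proj(t,[p]))
print("knob base disc top",onz(t,[233.0,245.3],.03),"side",onz(s,[241.6,215.1],.03),onz(s,[241.6,215.1],.02))
print("keyway top",onz(t,[285.6,237.3],.051),"side",onz(s,[257.8,229.8],.051))
for n,i,q in(("topstand FL..",t,[[352.4,233.8],[358.5,218.1],[395.9,232.6],[389.8,248.3]]),):print(onz(i,q,.034))
print("stand side top corners",onz(s,[[260+52/4-.4,260+(515-340)/4-.4],[260+(540-400)/4-.4,260+(522-340)/4-.4],[260+156/4-.4,260+(402-340)/4-.4]],.034))
```

```text
[[0.9675, -0.2518, 0.0251, -0.535], [0.0878, 0.4273, 0.8998, -0.143], [-0.2373, -0.8684, 0.4355, -1.0573], [0.0, 0.0, 0.0, 1.0]] [[-0.0043, -1.0, -0.0075, 0.0414], [0.9835, -0.0056, 0.1806, -0.5656], [-0.1807, -0.0066, 0.9835, -1.1816], [0.0, 0.0, 0.0, 1.0]]
start tcp side (seen tip 153,125): [[159.46341369 129.96428012]]
tcp now [0.46668852 0.17155502 0.0410678 ] [[242.54446258 210.0296023 ]
 [242.44033447 204.5085473 ]] [[231.51368753 244.49692002]]
knob base disc top [[0.46536819 0.16831483 0.03      ]] side [[0.46093634 0.15712105 0.03      ]] [[0.46411032 0.17718652 0.02      ]]
keyway top [[0.48634483 0.01028751 0.051     ]] side [[0.48452393 0.00909969 0.051     ]]
[[ 0.49765671 -0.19137439  0.034     ]
 [ 0.54547121 -0.21173646  0.034     ]
 [ 0.50028377 -0.32402868  0.034     ]
 [ 0.45291909 -0.3029246   0.034     ]]
stand side top corners [[ 0.45362099 -0.30618147  0.034     ]
 [ 0.50005519 -0.32294378  0.034     ]
 [ 0.54254691 -0.21400639  0.034     ]]
```

Both cameras agree on the knob (0.465, 0.170) and keyway (0.4855, 0.010). The real fingertips therefore sit about 20 mm above the reported TCP, and they closed just over the bar. I'll reopen and step down, watching the force.

```bash
python3 -m pendant '[[0.4,[-2,-1,0],[0,0,0]],[0.4,[0,0,0],[0,0,0]],[0.4,[0,0,0],[0,0,0]],[0.4,[0,0,5],[0,0,0]],[0.4,[0,0,5],[0,0,0]],[0.4,[0,0,3],[0,0,0]],[0.4,[0,0,0],[0,0,0]]]'
```

```text
clock: 5.1
tool_pos: [0.465, 0.1697, 0.0276]
eef_rot: [0.789, 0.614, -0.0, -0.0]
contact_force: [0.7, 0.1, 0.5]
opening: 0.301
finger_force: 0.0
```

```bash
python3 -m pendant '[[0.4,[0,0,3],[0,0,0]],[0.4,[0,0,3],[0,0,0]],[0.4,[0,0,0],[0,0,0]]]'
python3 - <<'E'
from h import *
s=cams.snapshot("side");x,y,w,h=215,160,100,75
cv2.imwrite("pics/k3.png",cv2.resize(s["img"][y:y+h,x:x+w,::-1],None,fx=6,fy=6,interpolation=cv2.INTER_CUBIC))
E
```

```text
clock: 5.48
tool_pos: [0.465, 0.1698, 0.0218]
eef_rot: [0.789, 0.614, -0.0, -0.0]
contact_force: [-0.6, 0.3, -0.1]
opening: 0.299
finger_force: 0.0
```

View pics/k3.png

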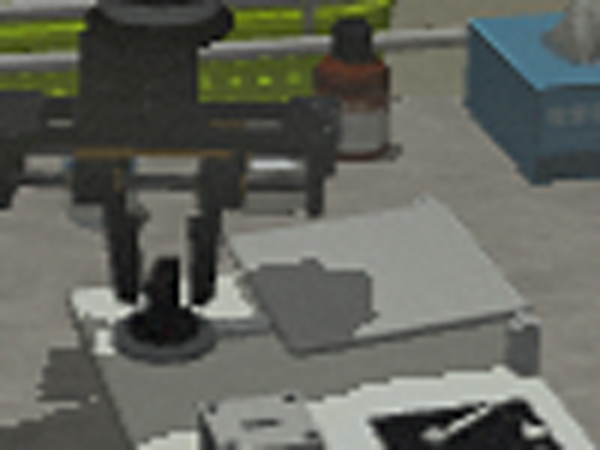

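The tips at row 210.5 now straddle the bar, with the true tip about 18 mm above the reported TCP. Grip now.

```bash
python3 -m pendant '[[0.4,[0,0,2],[0,0,0]],[1,[0,0,0],[0,0,0]],[1,[0,0,0],[0,0,0]],[1,[0,0,0],[0,0,0]],[1,[0,0,0],[0,0,0]]]' 25
python3 go.py .465 .170 .02 -87.5
```

```text
clock: 6.15
tool_pos: [0.4641, 0.1699, 0.0199]
eef_rot: [0.789, 0.614, -0.001, -0.001]
contact_force: [-3.6, 0.9, 1.8]
opening: 0.155
finger_force: 25.0
t 6.15 pos [0.4641 0.1699 0.0199] yawY -14.24 F [-3.6  0.9  1.8] M [ 0.16  0.83 -0.02] q7 -0.47 open 0.155
shift tool mm [ 0.3  0.8 -0.1]
turn deg [-0.1  0.1 73.3]
```

```bash
python3 -m pendant '[[1,[0,0,0],[0,0,8]],[1,[0,0,0],[0,0,9]],[1,[0,0,0],[0,0,9]],[1,[0,0,0],[0,0,9]],[1,[0,0,0],[0,0,9]],[1,[0,0,0],[0,0,9]],[1,[0,0,0],[0,0,9]],[1,[0,0,0],[0,0,9]]]'
python3 -m pendant '[[1,[0,0,0],[0,0,0]],[1,[0,0,0],[0,0,0]]]'
python3 go.py .465 .170 .02 -87.5
cat > ptr.py <<'E'
from h import *
t=cams.snapshot("top");g=cv2.cvtColor(t["img"],cv2.COLOR_RGB2GRAY)
x,y,w,h=263,184,42,42
cv2.imwrite("pics/p.png",cv2.resize(t["img"][y:y+h,x:x+w,::-1],None,fx=10,fy=10,interpolation=cv2.INTER_CUBIC))
m=(g>95).astype(np.uint8);m[:190]=0;m[216:]=0;m[:,:273]=0;m[:,295:]=0
n,L,st,c=cv2.connectedComponentsWithStats(m)
k=1+np.argmax(st[1:,4]);P=np.argwhere(L==k)[:,::-1]
W=onz(t,P,.025)[:,:2];v=cv2.fitLine(W.astype(np.float32),cv2.DIST_L2,0,.01,.01).ravel()
a=np.degrees(np.arctan2(v[1],v[0]));print("pointer world angle",(a+90)%180-90,"n",len(P),st[k])
E
python3 ptr.py
```

```text
clock: 7.15
tool_pos: [0.4636, 0.1704, 0.02]
eef_rot: [0.999, 0.039, -0.001, -0.001]
contact_force: [-3.9, 1.0, 1.8]
opening: 0.154
finger_force: 25.0
clock: 7.4
tool_pos: [0.4636, 0.1704, 0.0199]
eef_rot: [0.999, 0.043, -0.001, -0.0]
contact_force: [-5.9, 2.0, 2.8]
opening: 0.158
finger_force: 25.0
t 7.4 pos [0.4636 0.1704 0.0199] yawY -85.03 F [-5.9  2.   2.8] M [ 0.41  1.24 -0.07] q7 -1.13 open 0.158
shift tool mm [ 1.3  0.5 -0.1]
turn deg [-0.1  0.2  2.5]
pointer world angle 10.401825 n 79 [273 190  14  22  79]
```

View pics/p.png

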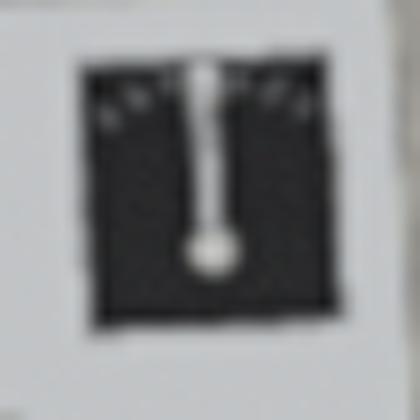

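The pointer now points to the mark: pivot (284,209), tip near (283.4,196), mark (283.4,191.5). I'll measure its centreline row by row.

```bash
cat > ptr.py <<'E'
from h import *
t=cams.snapshot("top");g=cv2.cvtColor(t["img"],cv2.COLOR_RGB2GRAY).astype(float)
def cen(y):
    w=np.clip(g[y,279:290]-50,0,None);return (w*np.arange(279,290)).sum()/w.sum()
def cdisc(y0,y1):
    w=np.clip(g[y0:y1,279:290]-60,0,None);yy,xx=np.mgrid[y0:y1,279:290];return (w*xx).sum()/w.sum(),(w*yy).sum()/w.sum()
rows=range(197,206);C=[(cen(y),y) for y in rows];print(np.round([c[0] for c in C],2))
piv=cdisc(206,213);mk=cdisc(189,194);print("piv",piv,"mark",mk)
A=onz(t,[*C,piv,mk],.025)[:,:2]
v=cv2.fitLine(A[:len(C)].astype(np.float32),cv2.DIST_L2,0,.01,.01).ravel();ang=lambda d:(np.degrees(np.arctan2(d[1],d[0]))+90)%180-90
print("pointer fit",ang(v[:2]),"piv->shaft",ang(A[0]-A[len(C)]),ang(A[:4].mean(0)-A[len(C)]),"piv->mark",ang(A[-1]-A[len(C)]))
E
python3 ptr.py
```

```text
[283.11 283.23 283.34 283.39 283.42 283.44 283.45 283.45 283.47]
piv (np.float64(283.7961574507966), np.float64(208.31068416119962)) mark (np.float64(283.2589408528198), np.float64(190.48624484181568))
pointer fit 1.7973022 piv->shaft 2.971597903266158 2.5847007887115723 piv->mark 1.2457854671348798
```

```bash
python3 -m pendant '[[1,[0,0,0],[0,0,2]],[1,[0,0,0],[0,0,0]],[1,[0,0,0],[0,0,0]]]'; python3 go.py .465 .170 .02 -87.5; python3 ptr.py
```

```text
clock: 7.88
tool_pos: [0.4636, 0.1705, 0.0199]
eef_rot: [1.0, 0.026, -0.001, -0.001]
contact_force: [-5.6, 2.2, 2.5]
opening: 0.159
finger_force: 25.0
t 7.88 pos [0.4636 0.1705 0.0199] yawY -87.03 F [-5.6  2.2  2.5] M [ 0.37  1.09 -0.02] q7 -1.15 open 0.159
shift tool mm [ 1.3  0.5 -0.1]
turn deg [-0.1  0.2  0.5]
[283.39 283.42 283.44 283.44 283.44 283.45 283.46 283.46 283.48]
piv (np.float64(283.79117785077426), np.float64(208.3134678554669)) mark (np.float64(283.2550471063257), np.float64(190.52187079407807))
pointer fit 0.045799255 piv->shaft 1.5235943333585453 1.6605409298777545 piv->mark 1.245621875937772
```

The knob is level to within about 0.02 rad. Release, rise, move over to the key.

```bash
python3 -m pendant '[[0.4,[0,0,0],[0,0,0]],[0.4,[0,0,0],[0,0,0]],[0.4,[0,0,0],[0,0,0]],[0.4,[0,0,-20],[0,0,0]],[0.4,[0,0,-50],[0,0,0]],[0.4,[0,0,-50],[0,0,0]],[0.4,[0,0,0],[0,0,0]]]'; python3 ptr.py;  python3 go.py .487 -.2845 .14 -22
```

```text
clock: 8.8
tool_pos: [0.4678, 0.1701, 0.143]
eef_rot: [1.0, 0.024, 0.004, -0.001]
contact_force: [0.0, -0.3, 0.1]
opening: 0.303
finger_force: 0.0
[283.4  283.42 283.44 283.44 283.45 283.45 283.46 283.46 283.48]
piv (np.float64(283.7940074906367), np.float64(208.31507490636704)) mark (np.float64(283.2640053673264), np.float64(190.52364978195237))
pointer fit 0.030685425 piv->shaft 1.5074232717769434 1.6707124479098638 piv->mark 1.2261937312870117
t 8.85 pos [0.4664 0.1702 0.1413] yawY -87.22 F [-0.4 -0.2 -0.4] M [-0.02  0.13  0.  ] q7 -1.28 open 0.294
shift tool mm [ -1.4 455.2   0.9]
turn deg [  0.1  -0.2 -65.2]
```

```bash
python3 -m pendant '[[0.4,[0,35,0],[0,0,0]],[0.4,[0,60,0],[0,0,0]],[0.4,[0,60,0],[0,0,0]],[0.4,[0,60,0],[0,0,0]],[0.4,[0,60,0],[0,0,0]],[0.4,[0,60,0],[0,0,0]],[0.4,[0,60,0],[0,0,0]],[0.4,[0,60,0],[0,0,0]]]'
python3 -m pendant '[[0.4,[0,0,0],[0,0,-9]],[0.4,[0,0,0],[0,0,-9]],[0.4,[0,0,0],[0,0,-9]],[0.4,[0,0,0],[0,0,-9]],[0.4,[0,0,0],[0,0,-9]],[0.4,[0,0,0],[0,0,-10]],[0.4,[0,0,0],[0,0,-10]],[0.4,[0,0,0],[0,0,0]]]'
python3 go.py .487 -.2845 .09 -22
```

```text
clock: 9.85
tool_pos: [0.4861, -0.286, 0.1383]
eef_rot: [1.0, 0.024, -0.001, -0.001]
contact_force: [0.9, 0.2, -0.3]
opening: 0.294
finger_force: 0.0
clock: 10.85
tool_pos: [0.4862, -0.2841, 0.1387]
eef_rot: [0.831, 0.557, 0.0, -0.001]
contact_force: [0.6, 0.4, 1.2]
opening: 0.299
finger_force: 0.0
t 10.85 pos [ 0.4862 -0.2841  0.1387] yawY -22.37 F [0.6 0.4 1.2] M [-0.08  0.13 -0.02] q7 0.17 open 0.299
shift tool mm [-0.1  1.  48.7]
turn deg [-0.1 -0.1 -0.4]
```

```bash
python3 -m pendant '[[0.4,[0,1,30],[0,0,0]],[0.4,[0,0,40],[0,0,0]],[0.4,[0,0,0],[0,0,0]],[0.4,[0,0,0],[0,0,0]]]'
python3 go.py .487 -.2845 .023 -22
python3 - <<'E'
from h import *
s=cams.snapshot("side");t=cams.snapshot("top");p=r.get_state()["tool_pos"]
a=cv2.resize(s["img"][225:325,235:335,::-1],None,fx=4,fy=4,interpolation=cv2.INTER_CUBIC);b=cv2.resize(t["img"][185:285,335:435,::-1],None,fx=4,fy=4,interpolation=cv2.INTER_CUBIC)
cv2.imwrite("pics/s1.png",np.hstack([a,b]));print((proj(s,[p,p+[0,0,.018],[.487,-.2845,.072]])-[235,225])*4)
E
```

```text
clock: 11.35
tool_pos: [0.4881, -0.2853, 0.0705]
eef_rot: [0.831, 0.557, 0.0, 0.0]
contact_force: [-0.3, 1.0, 0.5]
opening: 0.298
finger_force: 0.0
t 11.35 pos [ 0.4881 -0.2853  0.0705] yawY -22.35 F [-0.3  1.   0.5] M [-0.08  0.09 -0.01] q7 0.19 open 0.298
shift tool mm [ 0.3 -1.3 47.5]
turn deg [ 0.   0.  -0.4]
[[203.14847892 228.98037616]
 [204.132232   202.57709801]
 [199.83218332 227.27576801]]
```

View pics/s1.png

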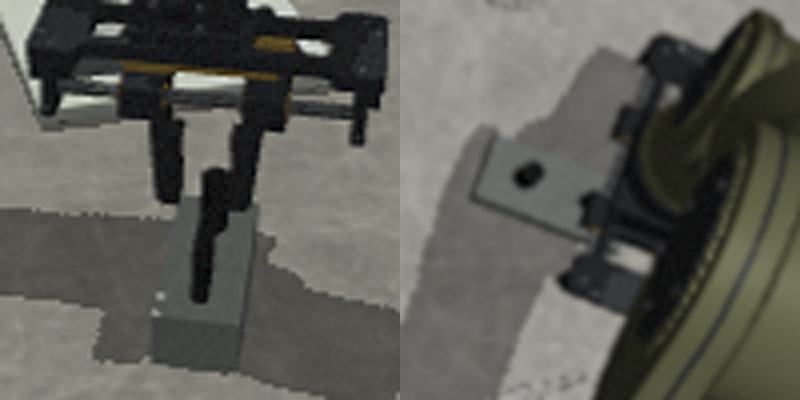

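The side crop shows tips centred at (205,206) and the flat head top at (204,233), so they are aligned. The TCP offset is confirmed at about 17 mm. Descend and grip.

```bash
python3 -m pendant '[[0.4,[0,0,16],[0,0,0]],[0.4,[0,0,16],[0,0,0]],[0.4,[0,0,14],[0,0,0]],[0.4,[0,0,0],[0,0,0]],[1,[0,0,0],[0,0,0]],[1,[0,0,0],[0,0,0]],[1,[0,0,0],[0,0,0]],[1,[0,0,0],[0,0,0]]]' 45
python3 go.py .4855 .0098 .13 92.5
```

```text
clock: 12.45
tool_pos: [0.488, -0.2851, 0.0243]
eef_rot: [0.83, 0.557, 0.0, 0.0]
contact_force: [-0.7, -0.5, 1.3]
opening: 0.109
finger_force: 45.0
t 12.45 pos [ 0.488  -0.2851  0.0243] yawY -22.27 F [-0.7 -0.5  1.3] M [-0.05  0.08  0.04] q7 0.19 open 0.109
shift tool mm [ 272.  -114.  -105.8]
turn deg [   0.     0.  -114.8]
```

```bash
python3 -m pendant '[[1,[0,0,-10],[0,0,0]],[1,[0,0,-25],[0,0,0]],[1,[0,0,-30],[0,0,0]],[1,[0,0,-35],[0,0,0]],[1,[30,-12,-7],[0,0,0]],[1,[45,-19,0],[0,0,0]],[1,[50,-21,0],[0,0,0]],[1,[50,-21,0],[0,0,0]]]'
python3 -m pendant '[[1,[50,-21,0],[0,0,-5]],[1,[0,0,0],[0,0,-10]],[1,[0,0,0],[0,0,-10]],[1,[0,0,0],[0,0,-10]],[1,[0,0,0],[0,0,-10]],[1,[0,0,0],[0,0,-10]],[1,[0,0,0],[0,0,-10]],[1,[0,0,0],[0,0,-10]]]'
python3 -m pendant '[[1,[0,0,0],[0,0,-10]],[1,[0,0,0],[0,0,-10]],[1,[0,0,0],[0,0,-10]],[1,[0,0,0],[0,0,-10]],[1,[0,0,0],[0,0,0]]]'
python3 go.py .4855 .0098 .13 92.5
```

```text
clock: 13.45
tool_pos: [0.4866, -0.0939, 0.1318]
eef_rot: [0.831, 0.557, 0.001, 0.0]
contact_force: [1.7, 0.5, -0.1]
opening: 0.109
finger_force: 45.0
clock: 14.45
tool_pos: [0.486, -0.0415, 0.1316]
eef_rot: [0.317, 0.948, -0.0, 0.0]
contact_force: [0.3, -0.2, -0.2]
opening: 0.112
finger_force: 45.0
clock: 15.08
tool_pos: [0.486, -0.0416, 0.1315]
eef_rot: [-0.023, 1.0, -0.0, 0.0]
contact_force: [-0.5, 0.1, 0.4]
opening: 0.11
finger_force: 45.0
t 15.07 pos [ 0.486  -0.0416  0.1315] yawY 92.6 F [-0.5  0.1  0.4] M [ 0.    0.02 -0.04] q7 1.1 open 0.11
shift tool mm [-1.8 51.4  1.4]
turn deg [-0.   0.   0.1]
```

```bash
python3 -m pendant '[[1,[-1,17,0],[0,0,0]],[1,[-1,20,10],[0,0,0]],[1,[0,14,20],[0,0,0]],[1,[0,0,25],[0,0,0]],[1,[0,0,0],[0,0,0]],[1,[0,0,0],[0,0,0]]]'
python3 go.py .4855 .0098 .0413 92.5
python3 - <<'E'
from h import *
s=cams.snapshot("side");t=cams.snapshot("top");p=r.get_state()["tool_pos"]
a=cv2.resize(s["img"][190:250,225:290,::-1],None,fx=6,fy=6,interpolation=cv2.INTER_CUBIC);b=cv2.resize(t["img"][205:265,255:320,::-1],None,fx=6,fy=6,interpolation=cv2.INTER_CUBIC)
cv2.imwrite("pics/i1.png",np.hstack([a,b]));print((proj(s,[p-[0,0,.0133],p+[0,0,.0097],[.4855,.0098,.051]])-[225,190])*6)
E
```

```text
clock: 15.82
tool_pos: [0.486, 0.0096, 0.0767]
eef_rot: [-0.023, 1.0, -0.0, 0.0]
contact_force: [-0.2, -0.2, -1.0]
opening: 0.104
finger_force: 45.0
t 15.82 pos [0.486  0.0096 0.0767] yawY 92.63 F [-0.2 -0.2 -1. ] M [ 0.05 -0.01  0.03] q7 0.93 open 0.104
shift tool mm [ 0.5  0.2 35.4]
turn deg [-0.   0.   0.1]
[[200.15872452 215.08515485]
 [200.18180095 172.92138844]
 [198.46899126 237.93821721]]
```

View pics/i1.png

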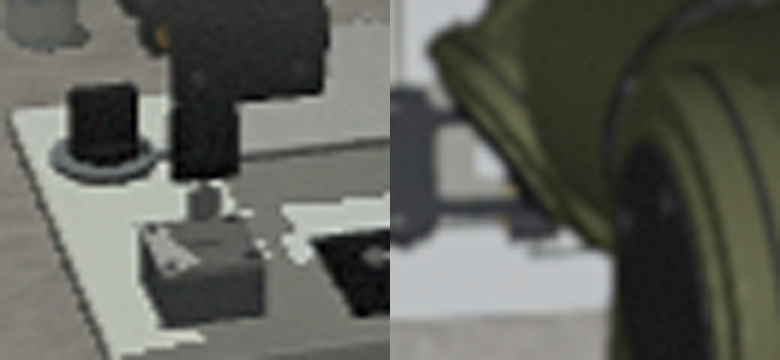

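The blade (crop (204,220)) is directly over the slot (205,243), and both show the same offset from prediction, so it is aligned. Insert gently.

```bash
python3 -m pendant '[[1,[0,0,8],[0,0,0]],[1,[0,0,4],[0,0,0]],[1,[0,0,3],[0,0,0]],[1,[0,0,2],[0,0,0]],[1,[0,0,0],[0,0,0]]]'; python3 go.py .4855 .0098 .0413 92.5
```

```text
clock: 16.55
tool_pos: [0.4855, 0.01, 0.0588]
eef_rot: [-0.024, 1.0, 0.0, -0.0]
contact_force: [-0.1, 0.4, -0.3]
opening: 0.107
finger_force: 45.0
t 16.55 pos [0.4855 0.01   0.0588] yawY 92.74 F [-0.1  0.4 -0.3] M [ 0.08 -0.02 -0.01] q7 0.92 open 0.107
shift tool mm [ 0.  -0.2 17.5]
turn deg [ 0.  -0.   0.2]
```

```bash
python3 -m pendant '[[1,[0,0,2],[0,0,0]],[1,[0,0,2],[0,0,0]],[1,[0,0,1],[0,0,0]],[1,[0,0,0],[0,0,0]]]' 60; python3 go.py .4855 .0098 .0413 92.5;  python3 -m pendant '[[1,[0,0,1.5],[0,0,0]],[1,[0,0,1.5],[0,0,0]],[1,[0,0,0],[0,0,0]]]'; python3 go.py .4855 .0098 .0413 92.5
```

```text
clock: 17.05
tool_pos: [0.4856, 0.01, 0.0539]
eef_rot: [-0.024, 1.0, 0.0, -0.0]
contact_force: [0.2, 0.9, -0.1]
opening: 0.11
finger_force: 60.0
t 17.05 pos [0.4856 0.01   0.0539] yawY 92.74 F [ 0.2  0.9 -0.1] M [ 0.24 -0.01 -0.02] q7 0.91 open 0.11
shift tool mm [ 0.1 -0.2 12.6]
turn deg [ 0.  -0.   0.2]
clock: 17.42
tool_pos: [0.485, 0.01, 0.0509]
eef_rot: [-0.024, 1.0, 0.0, -0.001]
contact_force: [-1.2, 1.5, 1.7]
opening: 0.111
finger_force: 60.0
t 17.43 pos [0.485  0.01   0.0509] yawY 92.75 F [-1.2  1.5  1.7] M [ 0.32  0.33 -0.02] q7 0.91 open 0.111
shift tool mm [-0.5 -0.2  9.6]
turn deg [ 0.  -0.1  0.3]
```

Lightly touching, so it is going in. Continue past the pins.

```bash
python3 -m pendant '[[1,[0,0,1.5],[0,0,0]],[1,[0,0,1.5],[0,0,0]],[1,[0,0,0],[0,0,0]]]'; python3 -m pendant '[[1,[0,0,1.5],[0,0,0]],[1,[0,0,1.5],[0,0,0]],[1,[0,0,0],[0,0,0]]]'; python3 go.py .4855 .0098 .0413 92.5
```

```text
clock: 17.8
tool_pos: [0.4852, 0.0103, 0.0479]
eef_rot: [-0.024, 1.0, 0.0, -0.0]
contact_force: [-1.6, 2.0, 0.2]
opening: 0.108
finger_force: 60.0
clock: 18.18
tool_pos: [0.4865, 0.0103, 0.045]
eef_rot: [-0.024, 1.0, 0.0, 0.001]
contact_force: [-0.4, 3.0, 1.6]
opening: 0.105
finger_force: 60.0
t 18.18 pos [0.4865 0.0103 0.045 ] yawY 92.74 F [-0.4  3.   1.6] M [ 0.7   0.23 -0.02] q7 0.9 open 0.105
shift tool mm [ 1.  -0.5  3.7]
turn deg [0.  0.1 0.2]
```

```bash
python3 -m pendant '[[1,[0,0,1.5],[0,0,0]],[1,[0,0,1.5],[0,0,0]],[1,[0,0,0],[0,0,0]]]'; python3 -m pendant '[[1,[0,0,1],[0,0,0]],[1,[0,0,0.5],[0,0,0]],[1,[0,0,0],[0,0,0]]]'; python3 go.py .4855 .0098 .0413 92.5
```

```text
clock: 18.55
tool_pos: [0.4864, 0.0103, 0.0418]
eef_rot: [-0.024, 1.0, 0.0, 0.001]
contact_force: [0.5, 3.7, -0.5]
opening: 0.107
finger_force: 60.0
clock: 18.92
tool_pos: [0.4865, 0.0103, 0.0412]
eef_rot: [-0.024, 1.0, 0.0, 0.001]
contact_force: [-0.1, 4.2, 9.5]
opening: 0.107
finger_force: 60.0
t 18.93 pos [0.4865 0.0103 0.0412] yawY 92.75 F [-0.1  4.2  9.5] M [ 0.91  0.04 -0.01] q7 0.9 open 0.107
shift tool mm [ 1.  -0.5 -0.1]
turn deg [0.  0.1 0.2]
```

```bash
python3 -m pendant '[[1,[0,0,0.5],[0,0,0]],[1,[0,0,0.5],[0,0,0]],[1,[0,0,0],[0,0,0]]]'
python3 - <<'E'
from h import *
s=cams.snapshot("side");p=r.get_state()["tool_pos"]
a=cv2.resize(s["img"][190:250,225:290,::-1],None,fx=8,fy=8,interpolation=cv2.INTER_CUBIC)
cv2.imwrite("pics/i2.png",a)
E
```

```text
clock: 19.3
tool_pos: [0.4865, 0.0103, 0.0412]
eef_rot: [-0.024, 1.0, 0.0, 0.001]
contact_force: [-1.9, 3.7, 20.6]
opening: 0.107
finger_force: 60.0
```

View pics/i2.png

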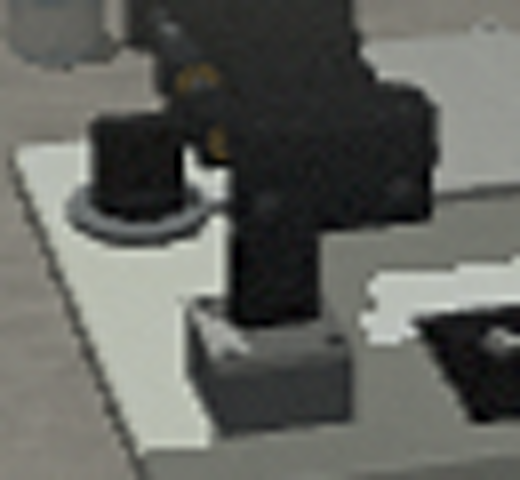

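The key is seated: hard stop at z 0.0412, where 0.0413 was expected, and no blade visible between fingers and plate. Now turn clockwise.

```bash
python3 -m pendant '[[1,[0,0,-0.4],[0,0,5]],[1,[0,0,0],[0,0,8]],[1,[0,0,0],[0,0,8]],[1,[0,0,0],[0,0,0]]]'; python3 go.py .4855 .0098 .0413 2.5
```

```text
clock: 19.85
tool_pos: [0.4864, 0.0104, 0.0411]
eef_rot: [0.159, 0.987, 0.0, 0.001]
contact_force: [-2.0, 4.2, 16.1]
opening: 0.107
finger_force: 60.0
t 19.85 pos [0.4864 0.0104 0.0411] yawY 71.7 F [-2.   4.2 16.1] M [ 1.07  0.25 -0.03] q7 0.69 open 0.107
shift tool mm [ 0.6 -0.9 -0.2]
turn deg [ 0.1  0.1 69.2]
```

```bash
python3 -m pendant '[[1,[0,0,0],[0,0,9]],[1,[0,0,0],[0,0,9]],[1,[0,0,0],[0,0,9]],[1,[0,0,0],[0,0,9]],[1,[0,0,0],[0,0,9]],[1,[0,0,0],[0,0,9]],[1,[0,0,0],[0,0,8]],[1,[0,0,0],[0,0,0]]]'; python3 go.py .4855 .0098 .0413 2.5
```

```text
clock: 20.85
tool_pos: [0.4865, 0.0107, 0.0412]
eef_rot: [0.645, 0.764, 0.001, 0.0]
contact_force: [-0.0, 4.9, 15.8]
opening: 0.107
finger_force: 60.0
t 20.85 pos [0.4865 0.0107 0.0412] yawY 9.72 F [-0.   4.9 15.8] M [1.08 0.14 0.02] q7 0.11 open 0.107
shift tool mm [-0.7 -1.1 -0.1]
turn deg [ 0.1 -0.   7.2]
```

```bash
python3 -m pendant '[[1,[0,0,0],[0,0,4]],[1,[0,0,0],[0,0,3]],[1,[0,0,0],[0,0,0]]]'; python3 go.py .4855 .0098 .0413 2.5;python3 -m pendant '[[1,[0,0,0],[0,0,4]],[1,[0,0,0],[0,0,0]],[1,[0,0,0],[0,0,0]]]'; python3 go.py .4855 .0098 .0413 2.5
```

```text
clock: 21.22
tool_pos: [0.4864, 0.0107, 0.0412]
eef_rot: [0.69, 0.724, 0.001, 0.0]
contact_force: [-0.2, 4.0, 15.0]
opening: 0.106
finger_force: 60.0
t 21.23 pos [0.4864 0.0107 0.0412] yawY 2.77 F [-0.2  4.  15. ] M [1.05 0.13 0.11] q7 0.05 open 0.106
shift tool mm [-0.8 -1.  -0.1]
turn deg [ 0.1 -0.1  0.3]
clock: 21.6
tool_pos: [0.4864, 0.0107, 0.0412]
eef_rot: [0.715, 0.7, 0.001, 0.0]
contact_force: [0.2, 5.4, 14.5]
opening: 0.112
finger_force: 60.0
t 21.6 pos [0.4864 0.0107 0.0412] yawY -1.22 F [ 0.2  5.4 14.5] M [1.   0.14 0.02] q7 0.01 open 0.112
shift tool mm [-0.9 -0.9 -0.1]
turn deg [ 0.1 -0.1 -3.7]
```

```bash
for i in 1 ; do python3 -m pendant '[[1,[0,0,0],[0,0,3]],[1,[0,0,0],[0,0,0]],[1,[0,0,0],[0,0,0]]]' >/dev/null; python3 go.py .4855 .0098 .0413 2.5; python3 -m pendant '[[1,[0,0,0],[0,0,2.5]],[1,[0,0,0],[0,0,0]],[1,[0,0,0],[0,0,0]]]'>/dev/null; python3 go.py .4855 .0098 .0413 2.5; done
```

```text
t 21.98 pos [0.4864 0.0107 0.0412] yawY -4.21 F [-0.8  5.2 15.6] M [1.01 0.13 0.08] q7 -0.01 open 0.112
shift tool mm [-0.9 -0.8 -0.1]
turn deg [ 0.1 -0.1 -6.7]
t 22.35 pos [0.4864 0.0106 0.0412] yawY -6.69 F [ 0.1  5.4 14.7] M [0.98 0.17 0.2 ] q7 -0.04 open 0.11
shift tool mm [-0.9 -0.8 -0.1]
turn deg [ 0.1 -0.1 -9.2]
```

```bash
python3 -m pendant '[[1,[0,0,0],[0,0,2.5]],[1,[0,0,0],[0,0,0]],[1,[0,0,0],[0,0,0]]]'>/dev/null; python3 go.py .4855 .0098 .0413 2.5;  python3 -m pendant '[[1,[0,0,0],[0,0,1]],[1,[0,0,0],[0,0,0]],[1,[0,0,0],[0,0,0]],[1,[0,0,0],[0,0,0]]]'>/dev/null; python3 go.py .4855 .0098 .0413 2.5; python3 ptr.py
```

```text
t 22.73 pos [0.4864 0.0106 0.0412] yawY -9.16 F [-0.1  4.  14.4] M [0.92 0.22 0.23] q7 -0.06 open 0.107
shift tool mm [-0.9 -0.8 -0.1]
turn deg [  0.1  -0.1 -11.7]
t 23.23 pos [0.4864 0.0106 0.0412] yawY -10.14 F [ 0.   5.1 14.9] M [0.84 0.09 0.34] q7 -0.07 open 0.111
shift tool mm [-0.9 -0.8 -0.1]
turn deg [  0.1  -0.1 -12.6]
[284.87 286.6  286.34 285.17 284.8  284.39 284.18 284.05 283.95]
piv (np.float64(283.65647743813685), np.float64(209.23435225618633)) mark (np.float64(283.23286633850813), np.float64(190.50586898901932))
pointer fit -16.141403 piv->shaft -6.015703463524105 -11.271005557137798 piv->mark 0.8270959567110339
```

Run:
```python
from h import *
t=cams.snapshot("top");g=cv2.cvtColor(t["img"],cv2.COLOR_RGB2GRAY)
print(g[186:216,270:300])
```

```text
[[187 187 188 187 187 187 187 187 187 187 187 187 187 187 186 187 187 187
  187 188 188 188 187 188 188 187 187 187 186 187]
 [187 187 187 188 188 188 188 187 188 189 188 188 188 188 189 188 189 189
  189 188 186 187 187 187 186 186 186 187 186 188]
 [186 186 186 187 187 186 186 187 187 186 185 184 183 183 184 185 185 186
  185 178 171 169 170 169 164 167 180 186 187 186]
 [178 169 169 165 160 159 160 160 160 156 151 151 154 157 150 145 147 149
  147 136 125 122 123 120 113 129 167 186 188 187]
 [161 127 118 110 103 102 102 102 103  96  90 110 147 158 131  89  74  77
   72  63  59  59  58  55  51  96 161 187 188 187]
 [150  85  53  50  46  47  47  46  54  69  72 109 163 181 150  89  65  59
   38  38  48  46  32  28  29  86 158 186 189 188]
 [150  75  27  29  34  47  53  43  44  68  73 109 164 181 153  97  72  67
   47  55  68  57  39  32  31  72 136 168 181 188]
 [151  77  32  36  37  56  78  67  47  51  55  90 145 166 143  89  54  50
   45  62  68  52  36  38  41  54  89 128 165 185]
 [152  79  47  54  46  47  68  65  42  35  38  65 115 146 130  74  43  44
   48  59  56  40  36  46 
[... 1950 characters left out ...]
 84  84  80  63  55  70
   84  87  88  87  84  65  59  78  88  88  89  88]
 [ 84  85  85  84  84  83  85  85  85  85  86  85  86  86  82  65  54  68
   84  88  89  91  86  67  58  76  89  89  90  90]
 [ 85  85  86  86  86  86  86  85  87  86  87  87  88  87  82  72  55  66
   85  89  89  91  89  71  56  74  89  91  90  91]
 [ 87  86  86  87  86  87  87  87  87  87  88  87  87  88  85  75  58  66
   85  90  90  91  90  75  59  73  89  91  91  91]
 [ 87  87  87  88  88  87  88  88  87  88  87  87  89  89  87  77  60  68
   86  92  92  90  90  77  60  71  87  93  93  93]
 [ 88  89  88  89  88  89  88  88  89  87  90  89  89  90  89  79  61  69
   87  91  90  91  91  78  61  69  87  95  95  93]]
```

The pointer tip is still in line with the mark (column 283) and the key is firm against its stop, with the reaction moment rising to 0.34 N m.

```bash
python3 -c "
from plant import r
print(r.finish_job())"
```

```text
the job is handed in; nothing more can be done
None
```

I levelled the pan with the tilt knob, then pushed the wide-headed key fully into the key switch and turned it clockwise to its stop. I handed the job in at about 23 s with the key still gripped and held turned; the pointer tip was still in line with the white mark, and no verdict came back.

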